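# Load the three-lane drill jig and lock it up again

## Task

Load the drill jig. Swing the red latch open, lift the keeper bar out of its pocket and put it aside; then put each brass blank lying on the bench into a lane of its own (any lane, either end first) and push it between the converging guide rails, under the bush plate, until it is fully home against the end stop. When all the blanks are home, set the keeper bar back down in its pocket behind them, flat and square, swing the latch fully closed over its end again, and leave the other tools on the bench where they lie.

Things in the scene. Friction and masses are not known exactly. Their poses are not given: they have to be found in the camera images.
- jig: Drill jig bolted to the bench: green base 230 x 284 mm, 15 mm thick; its top, the bed, is 15 mm up. Origin: centre of the underside; +x = loading direction, away from the robot, y across the lanes, z up. Three lanes, at y = -62, 0, +62 mm, run to an end stop at x = +95 mm. A flat-topped bush plate covers them from x = +53 to +113 mm, 19 to 31 mm above the bed. Before them: flat apron.
- lane1_mouth (a point): Mouth of lane 1: centre between the noses of its steel guide rails, at bed height (x = -3 mm, y = -62 mm in the jig frame); axes as the jig's. The rails, 14 mm high, are 58 mm apart here and converge over 45 mm to a parallel throat 42 mm wide, which runs from x = +42 mm to the stop.
- lane2_mouth (a point): Mouth of lane 2: centre between the noses of its steel guide rails, at bed height (x = -3 mm, y = 0 mm in the jig frame); axes as the jig's. The rails, 14 mm high, are 58 mm apart here and converge over 45 mm to a parallel throat 42 mm wide, which runs from x = +42 mm to the stop.
- lane3_mouth (a point): Mouth of lane 3: centre between the noses of its steel guide rails, at bed height (x = -3 mm, y = 62 mm in the jig frame); axes as the jig's. The rails, 14 mm high, are 58 mm apart here and converge over 45 mm to a parallel throat 42 mm wide, which runs from x = +42 mm to the stop.
- lane1_home (a point): Where the origin of a blank is when it is fully home in lane 1: on the bed, 50 mm before the end stop (x = +45 mm, y = -62 mm in the jig frame); axes as the jig's. A home blank stands 2 mm out of the rail noses.
- lane2_home (a point): Where the origin of a blank is when it is fully home in lane 2: on the bed, 50 mm before the end stop (x = +45 mm, y = 0 mm in the jig frame); axes as the jig's. A home blank stands 2 mm out of the rail noses.
- lane3_home (a point): Where the origin of a blank is when it is fully home in lane 3: on the bed, 50 mm before the end stop (x = +45 mm, y = 62 mm in the jig frame); axes as the jig's. A home blank stands 2 mm out of the rail noses.
- blank1: Brass blank, a plain flat bar 100 x 40 x 16 mm, about 0.5 kg, lying flat on the bench, with dark scribed lines on top. Origin: centre of its underside; x along its length, y across its width, z up. Two or three blanks are there; they are all alike and either end may go first.
- blank2: Brass blank, a plain flat bar 100 x 40 x 16 mm, about 0.5 kg, lying flat on the bench, with dark scribed lines on top. Origin: centre of its underside; x along its length, y across its width, z up. Two or three blanks are there; they are all alike and either end may go first.
- blank3: Brass blank, a plain flat bar 100 x 40 x 16 mm, about 0.5 kg, lying flat on the bench, with dark scribed lines on top. Origin: centre of its underside; x along its length, y across its width, z up. Two or three blanks are there; they are all alike and either end may go first.
- keeper: Keeper bar: steel, 18 mm wide (bevelled to 12 mm at its foot), 26 mm high, 200 mm long, 0.65 kg, with an upright orange tab on its middle (12 mm thick, 40 mm along the bar, 26 to 58 mm above the underside) to be pinched across its thickness. Origin: centre of the underside; y along the bar, x across, z up. Starts seated in its pocket; fits either way round. While seated it bars the lanes.
- pocket (a point): The seated keeper's origin: on the bed at x = -15.75 mm, y = 0 in the jig frame; bar along the jig's y. The pocket is two yellow U-shaped blocks, 25 mm high, at y = +/-92 to +/-109 mm, open at the top. The bar has 1.2 mm of play each way in x, 2.5 mm at its ends; the slots flare to 32 mm at the top. It lies 2 mm behind home blanks and is blocked by a blank left well short.
- latch_pivot (a point): Vertical axis of the red latch, beside the pocket block at +y: x = -15.75 mm, y = +125 mm in the jig frame, 53 mm above the bench (top of the latch arm).
- latch_knob (a point): Top centre of the latch's black upright knob (18 mm diameter, from 53 to 79 mm above the bench). It stands on the red arm 45 mm from the pivot; the arm is 22 mm wide, 10 mm thick and ends 56 mm from the pivot. Its underside passes 2 mm above a seated keeper.
- latch (a joint): Swing of the latch about its vertical pivot, rad: 0 = closed, the arm points to the jig's -y, over the keeper's end; it grows as it opens, counter-clockwise from above; at 1.57 the arm points to the jig's +x. Starts closed (below 0.1), limit 1.75; light friction, stays where it is left.
- flap_disc: Reddish flap grinding disc, 115 mm diameter, 16 mm high, lying among the blanks. Origin: centre of the underside. Leave it alone.
- caliper: Vernier caliper, 220 mm long, flat. Leave it alone.
- hammer: Hammer, 280 mm long. Leave it alone.
- chisel: Cold chisel, 155 mm long. Leave it alone.
- wood_disc: Wooden disc with holes, 150 mm diameter, 20 mm high. Leave it alone.
- paste_tin: Blue tin, 80 mm diameter, 70 mm high. Leave it alone.
- wire_brush: Brush. Leave it alone.
Mind the look-alikes: they are no part of the job. What is shaped like the blank3 but blue or purple is not meant. Leave any blue look-alike of the keeper alone.

How it is judged:
By the outcome, as a careful person would: the job done as asked, in the order asked, and still so for the second after the job is handed in, with the robot touching nothing.
Of blank1, blank2, blank3 only 2 to 3 are there at a start; the rules pass over those that are not, and their reading is None.
At some moment in a run one of blank1, blank2, blank3 may be knocked a few centimetres aside while the robot is not near it.
It also fails if it takes over 210 s, if anything falls off the work surface, if the arm or the gripper's body presses on something with over 40 N, if the wrist force passes 120 N, or if a joint passes its speed limit or range.

## Robot

A 7-joint arm with a two-finger parallel gripper is mounted at the origin on the work surface. World frame = base frame: x ahead of the robot, y to its left, z up, the work surface at z = 0. Lengths are in m, angles in rad, forces in N, time in s.
With the tool pointing down it reaches from about 0.35 to 0.9 m from the base axis. Payload 8.1 kg.
Tool frame: the origin (TCP) lies at the very end of the fingers, on their centre line; the grasp point (between the pads) lies 19 mm behind it; x points along the fingers, z is the direction in which the jaws open and shut, and the axes are right-handed (so a half turn about x gives the same grasp; the last joint's range is limited). The gripper opens to 92 mm and grips with 3 to 60 N. Pads are 19 mm wide; open, the fingers measure 130 mm over their backs; the gripper's body (75 mm by 190 mm) begins 47 mm behind the grasp point.
Start: joints at [1.07, 0.434, 0.025, 1.573, -0.012, 1.134, -0.075], TCP at [0.242, -0.576, 0.227] pointing down, gripper open.
Joint ranges: [-2.62, 2.62], [-0.44, 2.09], [-1.27, 1.32], [0.08, 2.57], [-1.32, 4.46], [0.12, 2], [-2.74, 2.74]. Speed limits (rad/s): [2.22, 2.22, 3.01, 3.01, 3.14, 3.14, 3.14].

## Interface

Orientations are given as [roll, pitch, yaw] about the fixed x, y, z axes, in that order (R = Rz(yaw) Ry(pitch) Rx(roll)).
In Python, from rig import arm, solve_ik, sensors, cams, ticket gives the robot as it stands. Calls block until the motion is done:
- arm.goto(position, orientation): joint-space move of the TCP to a pose.
- arm.move_straight(position, v=0.15, ori=None, force_limit=None): straight line of the TCP; ori=None keeps the orientation; v is the mean speed in m/s. With force_limit (N) it stops when the force on the tool has changed by that much, and returns True; else False.
- arm.set_joints(angles): joint-space move.
- arm.move_gripper(opening): finger opening in m; the grip force is fixed at half the most; returns when the fingers have stopped.
- arm.hold(seconds).
- solve_ik(position, orientation): joint angles nearest the present ones, or None.
- sensors.observe(): the state.
- cams.capture(name): name is "scene" or "side" or "wrist"; returns a dict with "img" (480x640x3 uint8, red, green, blue), "depth" (480x640 float32, m along the optical axis (not along the pixel's ray), 0 where there is no reading), "mtx" (3x3 intrinsics, pixels), "pose" (4x4, takes a point from camera to world coordinates). Camera axes: x right, y down, z forward; pixel columns grow to the right and rows downward; lengths in m; the calibration is good to about 2 mm. A picture is of the moment at which its call begins.
A pose or a line that the arm cannot do raises arm.Unreachable and nothing moves.
- ticket.close_job(): hands the job in, once; it reports no verdict.
The state is a dict: "time": time; "joints": joint angles; "joint_vel": joint speeds; "joint_efforts": joint torques, N m; "tool_pos": TCP position; "orientation": TCP orientation; "ft_force": force on the tool from outside, world axes, zero at the start; "wrist_torque": the same for the moment, N m; "gripper_width": finger opening in m.
Only numpy, scipy, OpenCV 4.12 (cv2) and the standard library are available. Lean on these libraries where they do the work, as an engineer would, in place of code of your own. Each camera call takes 0.05 s, during which the arm holds its last target. There are 200 camera calls.

## Working session

There is one attempt and no reset: what is moved stays moved. The work goes in short steps, each a Python script; the robot and the scene stay as the last script left them, time stands still between calls to the robot, and variables do not carry over. Pictures are saved under pics/ and viewed, about 12 in all and at most 16, crops included, and the job is handed in when it is done.

```bash
ls; mkdir -p pics; python3 - <<'E'
from rig import arm,sensors,cams
import cv2,numpy as np
print(sensors.observe())
for n in ("scene","side"):
    c=cams.capture(n); np.savez(f"/tmp/{n}.npz",**c); cv2.imwrite(f"pics/{n}0.png",c["img"][:,:,::-1]); print(c["mtx"],c["pose"])
E
```

```text
pics
{'time': 0.0, 'joints': array([ 1.07037374,  0.43520532,  0.02497489,  1.57410142, -0.01158837,
        1.1340165 , -0.07508293]), 'joint_vel': array([ 1.08173827e-03, -9.17934029e-04,  2.96138337e-05, -1.52877872e-04,
       -1.86717393e-06,  1.26255258e-03,  9.69048563e-04]), 'joint_efforts': array([-1.25043720e-03, -6.67872620e+01,  9.84572992e-01, -3.14467084e+01,
       -6.05082954e-02,  4.28592833e-02,  1.67406197e-04]), 'tool_pos': array([ 0.24187241, -0.57573597,  0.22595431]), 'orientation': array([-3.04391903,  1.56921054,  2.06624295]), 'ft_force': array([0.73684664, 0.08642803, 0.02294922]), 'wrist_torque': array([ 0.01204665,  0.02009063, -0.01351431]), 'gripper_width': 0.09159504623950954}
[[503.60543027   0.         319.77331534]
 [  0.         503.60543027 241.21367812]
 [  0.           0.           1.        ]] [[ 0.29452683  0.81062415 -0.50610516  1.28874434]
 [ 0.95551233 -0.24103347  0.16999721 -0.26675697]
 [ 0.01581556 -0.53365846 -0.8455522   1.36385465]
 [ 0.          0.          0.          1.        ]]
[[588.2027327    0.         330.66522703]
 [  0.         588.2027327  241.92312967]
 [  0.           0.           1.        ]] [[ 0.97689116 -0.15613742  0.14596151  0.27398381]
 [-0.21334009 -0.6706862   0.7103985  -1.24308592]
 [-0.01302542 -0.72512146 -0.68849779  1.29296927]
 [ 0.          0.          0.          1.        ]]
```

View pics/scene0.png

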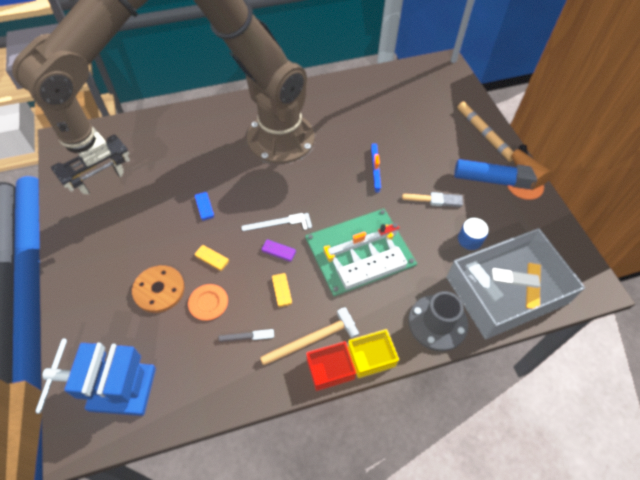

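View pics/side0.png

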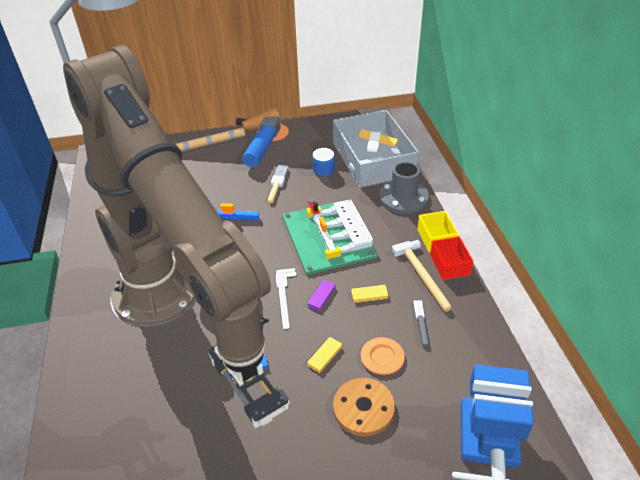

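Scene view: the jig is at about (360,250). Two yellow bars are at (211,258) and (282,290). Look-alikes are a purple bar at (279,250), a blue bar at (204,206), and a yellowish strip inside the grey bin at (534,285). The blue keeper look-alike is at (376,166). The yellow bars on the bench fit the description of the blanks, so I'll confirm with a crop.

```bash
cat > h.py <<'E'
import numpy as np,cv2
from rig import arm,sensors,cams,solve_ik
def rays(c,uv,z):
    uv=np.asarray(uv,float).reshape(-1,2); K=c["mtx"];P=c["pose"]
    d=np.c_[(uv-K[:2,2])/K[[0,1],[0,1]],np.ones(len(uv))]@P[:3,:3].T
    return P[:3,3]+d*((np.asarray(z)-P[2,3])/d[:,2])[:,None]
def cloud(c):
    v,u=np.mgrid[:480,:640]; K=c["mtx"];P=c["pose"];D=c["depth"]
    p=np.stack([(u-K[0,2])/K[0,0]*D,(v-K[1,2])/K[1,1]*D,D],-1)
    p=p@P[:3,:3].T+P[:3,3]; p[D==0]=np.nan; return p
def hsv(c): return cv2.cvtColor(c["img"],cv2.COLOR_RGB2HSV)
def rect(xy):
    (cx,cy),(w,h),a=cv2.minAreaRect((np.asarray(xy)*1000).astype(np.float32))
    if w<h: w,h,a=h,w,a+90
    return np.array([cx,cy])/1000,w,h,np.deg2rad((a+90)%180-90)   # a: direction of the long side
def blobs(m,amin):
    n,l,s,ce=cv2.connectedComponentsWithStats(m.astype(np.uint8))
    return [(l==i,ce[i],s[i,4]) for i in range(1,n) if s[i,4]>=amin]
E
python3 - <<'E'
from h import *
for n in("scene","side"):
    c=dict(np.load(f"/tmp/{n}.npz")); H=hsv(c); p=cloud(c)
    print(n)
    for name,lo,hi,a in(("yellow",(18,120,120),(32,255,255),60),("green",(65,60,50),(90,255,220),1500),("violet/blue",(100,100,80),(155,255,255),150)):
        for m,ce,ar in blobs(cv2.inRange(H,lo,hi)>0,a):
            q=p[m]; q=q[~np.isnan(q[:,0])]
            if not len(q):continue
            zm=np.percentile(q[:,2],90) if name!="green" else .015
            t=q[abs(q[:,2]-zm)<.006]
            if name=="green" : t=t[abs(t[:,2]-.015)<.005]
            if len(t)<9: continue
            print(name,ce.round(),ar,"z",zm.round(3),*[np.round(x,3) for x in rect(t[:,:2])])
c=np.load("/tmp/scene.npz"); i=c["img"][:,:,::-1]
a=cv2.resize(i[180:320,180:440],None,fx=3,fy=3,interpolation=cv2.INTER_CUBIC); b=cv2.resize(i[230:330,450:590],(252,180))
cv2.imwrite("pics/crop1.png",np.vstack([a,np.hstack([b,np.zeros((180,a.shape[1]-252,3),np.uint8)])]))
E
```

```text
scene
yellow [211. 257.] 450 z 0.019 [ 0.44  -0.335] 101.343 40.146 0.74
yellow [328. 253.] 77 z 0.042 [0.541 0.012] 42.741 14.258 0.05
yellow [534. 269.] 119 z 0.07 [0.785 0.574] 35.402 32.927 -0.545
yellow [281. 290.] 480 z 0.019 [ 0.611 -0.156] 103.002 39.705 -0.068
yellow [533. 297.] 251 z 0.058 [0.865 0.531] 66.158 36.38 -0.503
yellow [373. 353.] 1777 z 0.057 [0.881 0.031] 112.268 92.735 -1.566Traceback (most recent call last):
  File "<stdin>", line 13, in <module>
AttributeError: 'float' object has no attribute 'round'
```

```bash
python3 - <<'E'
from h import *
for n in("scene","side"):
    c=dict(np.load(f"/tmp/{n}.npz")); H=hsv(c); p=cloud(c)
    print(n)
    for name,lo,hi,a in(("yellow",(18,120,120),(32,255,255),60),("green",(65,60,50),(90,255,220),700),("violet/blue",(100,100,80),(155,255,255),150)):
        for m,ce,ar in blobs(cv2.inRange(H,lo,hi)>0,a):
            q=p[m]; q=q[~np.isnan(q[:,0])]
            if not len(q):continue
            zm=np.percentile(q[:,2],90) if name!="green" else .015
            t=q[abs(q[:,2]-zm)<.006]
            if len(t)<9: continue
            if t[:,0].max()>1 or t[:,0].min()<.2: continue
            print(name,ce.round(),ar,"z",round(zm,3),*[np.round(x,3) for x in rect(t[:,:2])])
c=np.load("/tmp/scene.npz"); i=c["img"][:,:,::-1]
a=cv2.resize(i[180:320,180:440],None,fx=3,fy=3,interpolation=cv2.INTER_CUBIC); b=cv2.resize(i[230:330,450:590],(252,180))
cv2.imwrite("pics/crop1.png",np.vstack([a,np.hstack([b,np.zeros((180,a.shape[1]-252,3),np.uint8)])]))
E
```

```text
scene
yellow [211. 257.] 450 z 0.019 [ 0.44  -0.335] 101.343 40.146 0.74
yellow [328. 253.] 77 z 0.042 [0.541 0.012] 42.741 14.258 0.05
yellow [534. 269.] 119 z 0.07 [0.785 0.574] 35.402 32.927 -0.545
yellow [281. 290.] 480 z 0.019 [ 0.611 -0.156] 103.002 39.705 -0.068
yellow [533. 297.] 251 z 0.058 [0.865 0.531] 66.158 36.38 -0.503
yellow [373. 353.] 1777 z 0.057 [0.881 0.031] 112.268 92.735 -1.566
green [342. 242.] 2035 z 0.015 [0.545 0.116] 284.686 233.255 -1.467
violet/blue [486. 172.] 1165 z 0.072 [0.397 0.619] 199.494 48.868 1.092
violet/blue [377. 180.] 155 z 0.029 [0.299 0.263] 85.475 18.027 -0.277
violet/blue [469. 241.] 277 z 0.06 [0.627 0.454] 73.592 28.897 0.903
violet/blue [278. 250.] 422 z 0.02 [ 0.475 -0.131] 101.007 42.419 0.88
violet/blue [113. 381.] 4059 z 0.181 [ 0.772 -0.639] 136.285 120.304 1.196
violet/blue [ 39. 461.] 210 z -0.545 [ 0.725 -1.09 ] 131.218 19.177 -0.075
side
yellow [365. 134.] 76 z 0.073 [0.783 0.567] 39.892 37.887 1.047
yellow [388. 140.] 123 z 0.06 [0.86  0.525] 59.786 44.533 -0.535
yellow [435. 227.] 991 z 0.061 [0.878 0.026] 131.753 94.553 1.57
yellow [333. 253.] 119 z 0.044 [0.538 0.011] 43.465 24.086 -0.06
yellow [369. 293.] 495 z 0.022 [ 0.607 -0.159] 99.368 45.502 -0.035
yellow [324. 354.] 590 z 0.022 [ 0.438 -0.337] 103.044 41.623 0.72
yellow [370. 348.] 158 z 0.02 [ 0.56 -0.35] 95.426 37.686 0.741
green [318. 245.] 2273 z 0.015 [0.542 0.115] 292.941 229.161 -1.465
violet/blue [258. 146.] 759 z 0.076 [0.393 0.613] 209.203 50.996 1.088
violet/blue [323. 167.] 328 z 0.063 [0.595 0.444] 75.822 43.54 -0.248
violet/blue [240. 215.] 337 z 0.032 [0.268 0.267] 139.773 29.047 -0.266
violet/blue [321. 295.] 459 z 0.022 [ 0.471 -0.132] 105.229 41.604 0.894
violet/blue [499. 378.] 1067 z 0.185 [ 0.785 -0.597] 118.888 44.978 -0.36
violet/blue [493. 430.] 3896 z 0.183 [ 0.752 -0.683] 120.363 47.364 -0.376
```

View pics/crop1.png

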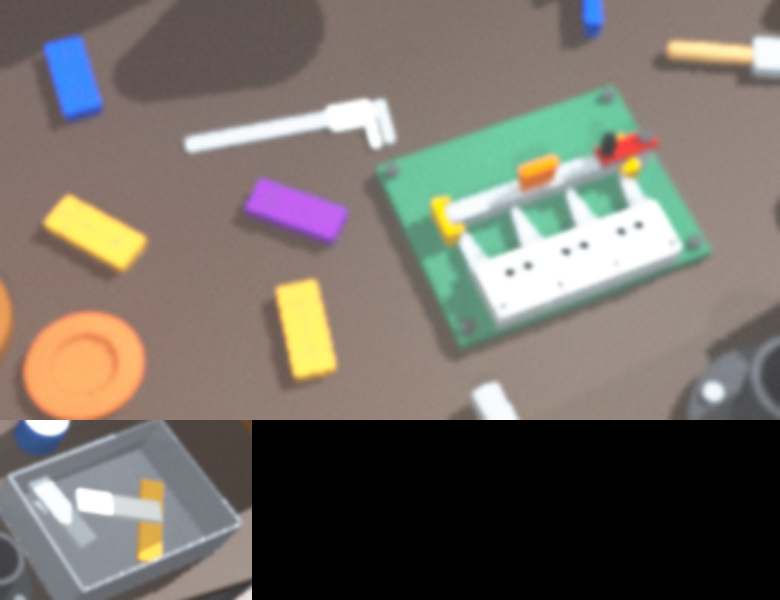

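The crop confirms it: the two yellow bars with scribed lines are the brass blanks. Their measured top faces are 101x40 and 103x40 mm at z≈0.018. The strip in the bin is not lying on the bench, so there are only two blanks. Next I'll take a wrist view over the jig.

```bash
cat >> h.py <<'E'
PI2=np.pi/2
def down(yaw): return [0,PI2,yaw]
def best(pos,yaw):
    "yaw or yaw+pi, whichever keeps the last joint nearer to its middle"
    c=[(abs(q[6]),y) for y in(yaw,yaw+np.pi,yaw-np.pi) if (q:=solve_ik(pos,down(y))) is not None]
    return min(c)[1]
def snap(name,cam="wrist"):
    c=cams.capture(cam); np.savez(f"/tmp/{name}.npz",**c); cv2.imwrite(f"pics/{name}.png",c["img"][:,:,::-1]); return c
E
python3 - <<'E'
from h import *
for p,y in(((.5,.11,.3),.105),((.5,.11,.3),.105+PI2),((.44,-.335,.15),.74+PI2),((.61,-.156,.15),-.06+PI2)):
  for k in(0,np.pi,-np.pi): 
    q=solve_ik(p,down(y+k)); print(p,round(y+k,2),None if q is None else np.round(q,2))
p=(.46,.11,.34); y=best(p,.105); arm.goto(p,down(y)); snap("w1"); print(sensors.observe()["time"],y)
c=np.load("/tmp/w1.npz"); print(c["pose"].round(3),c["mtx"].round(1))
E
```

```text
(0.5, 0.11, 0.3) 0.1 [ 0.28  0.29 -0.76  1.68  0.21  1.25 -0.42]
(0.5, 0.11, 0.3) 3.25 [ 0.48  0.37 -1.06  1.67  0.34  1.3   2.6 ]
(0.5, 0.11, 0.3) -3.04 [ 0.48  0.37 -1.06  1.67  0.34  1.3   2.6 ]
(0.5, 0.11, 0.3) 1.68 [ 0.43  0.35 -0.99  1.67  0.3   1.28  1.06]
(0.5, 0.11, 0.3) 4.82 [ 0.24  0.27 -0.71  1.69  0.19  1.25 -1.97]
(0.5, 0.11, 0.3) -1.47 [ 0.24  0.27 -0.71  1.69  0.19  1.25 -1.97]
(0.44, -0.335, 0.15) 2.31 [ 1.27  0.63 -1.06  1.79  0.62  1.1   2.3 ]
(0.44, -0.335, 0.15) 5.45 [ 0.66  0.4  -0.14  1.84  0.07  0.91 -0.34]
(0.44, -0.335, 0.15) -0.83 [ 0.66  0.4  -0.14  1.84  0.07  0.91 -0.34]
(0.61, -0.156, 0.15) 1.51 [ 0.59  0.6  -0.65  1.61  0.4   1.07  1.34]
(0.61, -0.156, 0.15) 4.65 [ 0.22  0.51 -0.09  1.65  0.05  0.98 -1.51]
(0.61, -0.156, 0.15) -1.63 [ 0.22  0.51 -0.09  1.65  0.05  0.98 -1.51]
2.7333 0.105
[[ 0.995  0.099  0.027  0.454]
 [ 0.103 -0.956 -0.276  0.183]
 [-0.002  0.277 -0.961  0.497]
 [ 0.     0.     0.     1.   ]] [[352.2   0.  321.5]
 [  0.  352.2 235. ]
 [  0.    0.    1. ]]
```

View pics/w1.png

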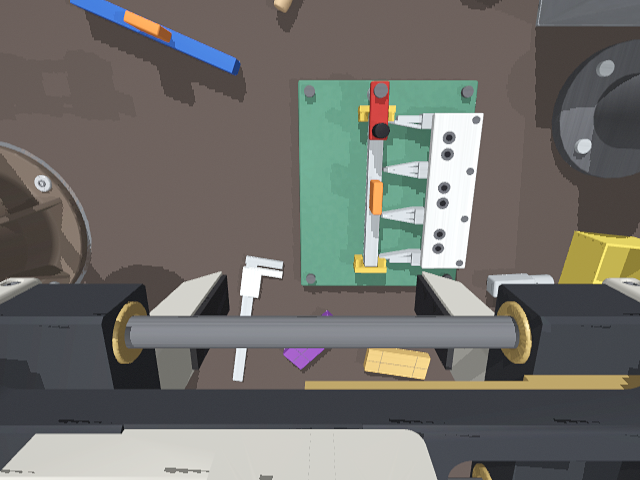

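```bash
cat >> h.py <<'E'
def measure(c):
    H=hsv(c); b={}
    g=cv2.inRange(H,(60,40,40),(95,255,255))>0
    m=max(blobs(g,500),key=lambda t:t[2])[0]
    v,u=np.nonzero(m); b["jig"]=rect(rays(c,np.c_[u,v],np.full(len(u),.015))[:,:2])
    roi=cv2.dilate(cv2.fillConvexPoly(np.zeros((480,640),np.uint8),cv2.convexHull(np.c_[u,v].astype(np.int32)),1),np.ones((5,5)))>0
    def pick(lo,hi,z,amin=40):
        r=[]
        for k,ce,a in blobs((cv2.inRange(H,lo,hi)>0)&roi,amin):
            v,u=np.nonzero(k); r.append((ce.round(),*rect(rays(c,np.c_[u,v],np.full(len(u),z))[:,:2])))
        return r
    b["tab"]=pick((6,150,120),(17,255,255),.073)
    b["knob"]=pick((0,0,0),(180,255,45),.079,60)
    b["red"]=pick((0,150,100),(4,255,255),.053)+pick((175,150,100),(180,255,255),.053)
    return b
E
python3 - <<'E'
from h import *
def show(c):
    for k,v in measure(c).items(): print(k,v)
show(dict(np.load("/tmp/w1.npz")))
for p in((.5,.06,.36),(.54,.03,.33)):
    arm.goto(p,down(.105)); c=snap("w%d"%(p[0]*100)); print(c["pose"][:3,3]); show(c)
E
```

```text
jig (array([0.54303467, 0.11594601]), 281.2054443359375, 227.75070190429688, np.float64(-1.4673811960366179))
tab [(array([376., 196.]), array([0.52594354, 0.11536665]), 41.68834686279297, 15.241524696350098, np.float64(-1.470042309821609))]
knob []
red [(array([377., 111.]), array([0.51764246, 0.21505984]), 64.29924774169922, 21.604055404663086, np.float64(-1.458293358553804))]
[0.49418578 0.13217027 0.517138  ]
jig (array([0.54330334, 0.11604544]), 281.4290466308594, 228.14068603515625, np.float64(-1.4690750330689355))
tab [(array([347., 152.]), array([0.52692706, 0.11399858]), 37.26057434082031, 12.416953086853027, np.float64(-1.4534420361211966))]
knob []
red [(array([346.,  67.]), array([0.51791479, 0.21527985]), 65.06697082519531, 20.86536979675293, np.float64(-1.4550221894644815))]
[0.53300932 0.10367852 0.48597799]
jig (array([0.5440257, 0.1144502]), 280.5819396972656, 228.1779022216797, np.float64(-1.4695841462455745))
tab [(array([320., 123.]), array([0.52864343, 0.11393607]), 37.378623962402344, 11.111761093139648, np.float64(-1.4713087344661042))]
knob [(array([321.,  52.]), array([0.5217348 , 0.18642599]), 15.657000541687012, 10.394515991210938, np.float64(0.1037844030105535))]
red [(array([318.,  33.]), array([0.51898071, 0.21132933]), 58.63119125366211, 21.211380004882812, np.float64(-1.4668796728690854))]
```

```bash
cat >> h.py <<'E'
JC=np.array([.5434,.1156]); JY=.103
def J(x,y): c,s=np.cos(JY),np.sin(JY); return JC+np.array([c*x-s*y,s*x+c*y])   # jig -> world
def knob(th): return J(-.01575+.045*np.sin(th),.125-.045*np.cos(th))
def P(xy,z): return [float(xy[0]),float(xy[1]),z]
def swing(ths,z=.059):
    for t in ths: arm.move_straight(P(knob(t),z),v=.06,ori=down(JY+t))
def stat(s=""):
    o=sensors.observe(); print(s,"t",round(o["time"],1),"pos",o["tool_pos"].round(4),"F",o["ft_force"].round(1),"w",round(o["gripper_width"],4))
E
python3 - <<'E'
from h import *
# free places for the keeper, from the starting picture
c=dict(np.load("/tmp/scene.npz")); p=cloud(c).reshape(-1,3); p=p[~np.isnan(p[:,0])]
for cx in(.36,.40,.46,.52,.56):
  for cy in (-.06,0,.3,.33,.36,.4):
    for yaw in(.1,):
      d=p[:,:2]-[cx,cy]; cc,ss=np.cos(yaw),np.sin(yaw); lx=d@[cc,ss]; ly=d@[-ss,cc]
      k=(abs(lx)<.045)&(abs(ly)<.125); print((cx,cy),k.sum(),p[k,2].max().round(3),end="; ")
print()
arm.move_gripper(.04)
arm.goto(P(knob(0.03),.14),down(JY)); 
hit=arm.move_straight(P(knob(0.03),.059),v=.08,force_limit=8); stat(f"hit {hit}")
if not hit:
    arm.move_gripper(.025); swing(np.linspace(.03,1.63,9)); stat("swung")
    arm.move_gripper(.05); arm.move_straight(P(knob(1.63),.16)); 
    arm.goto((.5,.06,.36),down(.105)); c=snap("open"); print(measure(c)["red"]); stat()
E
```

```text
(0.36, -0.06) 1692 0.014; (0.36, 0) 1659 0.013; (0.36, 0.3) 1500 0.034; (0.36, 0.33) 1480 0.034; (0.36, 0.36) 1469 0.034; (0.36, 0.4) 1460 0.062; (0.4, -0.06) 1701 0.022; (0.4, 0) 1645 0.018; (0.4, 0.3) 1532 0.026; (0.4, 0.33) 1484 0.031; (0.4, 0.36) 1465 0.031; (0.4, 0.4) 1471 0.062; (0.46, -0.06) 1815 0.027; (0.46, 0) 1724 0.027; (0.46, 0.3) 1537 0.08; (0.46, 0.33) 1577 0.062; (0.46, 0.36) 1631 0.062; (0.46, 0.4) 1676 0.031; (0.52, -0.06) 2032 0.047; (0.52, 0) 2055 0.078; (0.52, 0.3) 1702 0.084; (0.52, 0.33) 1634 0.062; (0.52, 0.36) 1663 0.062; (0.52, 0.4) 1648 0.023; (0.56, -0.06) 2058 0.046; (0.56, 0) 2044 0.078; (0.56, 0.3) 1823 0.081; (0.56, 0.33) 1786 0.077; (0.56, 0.36) 1744 0.077; (0.56, 0.4) 1599 0.077; 
hit False t 6.7 pos [0.5212 0.194  0.0595] F [ 0.3 -0.4 -0.1] w 0.0402
swung t 10.2 pos [0.5593 0.2456 0.059 ] F [-0.7  0.4 -0.3] w 0.0247
[(array([345.,  49.]), array([0.50750726, 0.23370387]), 23.107027053833008, 10.325457572937012, np.float64(-0.9413922916166216))]
 t 12.8 pos [0.4998 0.0604 0.3587] F [-1.   0.1 -1.4] w 0.0497
```

View pics/open.png

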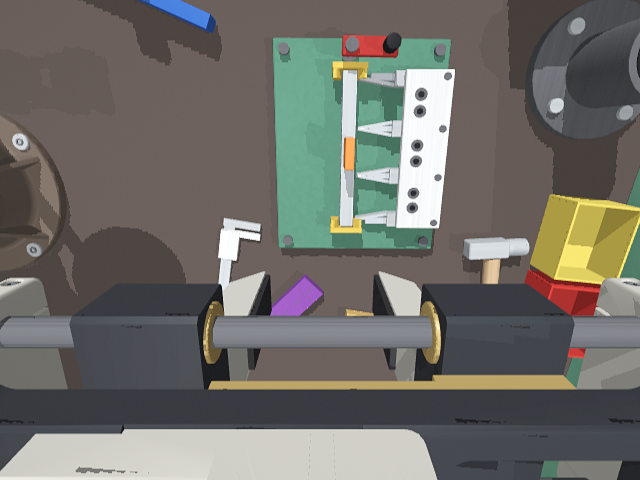

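The latch is open: the red arm at (370,46) points in the jig's +x. The bench left of the jig, around (220,140), is free, so I'll lay the keeper there.

```bash
python3 - <<'E'
from h import *
p=cloud(dict(np.load("/tmp/open.npz"))).reshape(-1,3); d=p[:,:2]-[.365,.125]
k=(abs(d@[.995,.1])<.035)&(abs(d@[-.1,.995])<.115); print("free?",k.sum(),np.nanmax(p[k,2]).round(3))
K=J(-.01575,0); arm.goto(P(K,.15),down(JY)); hit=arm.move_straight(P(K,.047),v=.1,force_limit=8); stat(hit)
if not hit and np.nanmax(p[k,2])<.012:
    arm.move_gripper(0); stat("grip"); g=sensors.observe()
    np.save("/tmp/kgrip.npy",g["tool_pos"]); print(g["orientation"])
    arm.move_straight(P(K,.13),v=.08); arm.hold(.3); stat("lifted")
    arm.goto([.365,.125,.13],down(JY)); print(arm.move_straight([.365,.125,.0325],v=.06,force_limit=5)); stat("down")
    arm.move_gripper(.04); arm.move_straight([.365,.125,.2]); stat()
    arm.goto((.48,.0,.4),down(.105)); snap("aside"); snap("scene1","scene"); stat()
E
```

```text
free? 8512 0.003
False t 14.9 pos [0.5282 0.1142 0.0476] F [-0.4 -0.1  0.5] w 0.0502
grip t 15.6 pos [0.5278 0.114  0.047 ] F [-0.3 -0.4  0.3] w 0.0118
[-0.33215229  1.57071129 -0.22914685]
lifted t 17.0 pos [0.5276 0.114  0.1297] F [ 0.7  0.4 -6.6] w 0.0116
False
down t 19.5 pos [0.3652 0.125  0.0327] F [-0.3  0.3 -5.6] w 0.0116
 t 21.4 pos [0.3645 0.1247 0.1993] F [ 0.1 -0.2  0.1] w 0.0398
 t 22.6 pos [0.479  0.0012 0.3989] F [-0.3  0.2 -0.7] w 0.0399
```

View pics/aside.png

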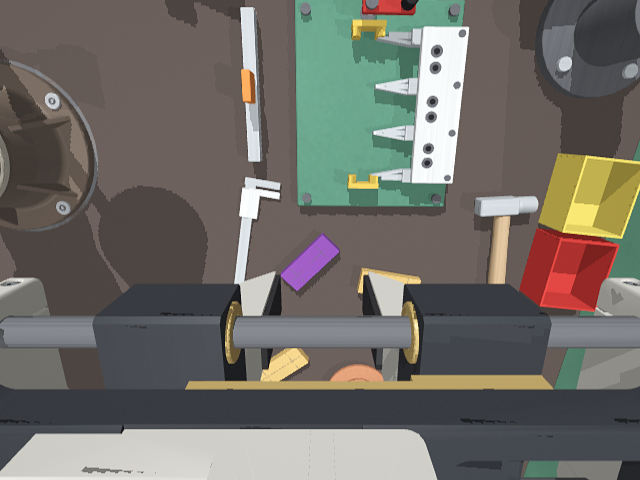

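```bash
cat >> h.py <<'E'
def blanks(cam):
    c=snap("b_"+cam,cam); p=cloud(c); r=[]
    for m,ce,a in blobs(cv2.inRange(hsv(c),(18,120,120),(32,255,255))>0,150):
        q=p[m]; q=q[np.isfinite(q[:,2])]; q=q[(q[:,2]>.013)&(q[:,2]<.03)]
        if len(q)<60: continue
        b=rect(q[:,:2])
        if 92<b[1]<110 and 35<b[2]<48: r.append((*b[0].round(4),round(float(b[3]),3),ce.round().tolist()))
    return r
def pick(xy,fwd,off=.015):
    yaw=fwd+PI2; g=np.array(xy)-off*np.array([np.cos(fwd),np.sin(fwd)])
    arm.move_gripper(.056); arm.goto(P(g,.12),down(yaw)); 
    if arm.move_straight(P(g,.004),v=.08,force_limit=8): stat("touched"); 
    arm.move_gripper(0); stat("grip")
    arm.move_straight(P(g,.12),v=.12); stat("up")
def lay(ly,cx=-.040,off=.015):
    yaw=JY+PI2; g=J(cx-off,ly)
    arm.goto(P(g,.12),down(yaw)); print(arm.move_straight(P(g,.0195),v=.08,force_limit=5)); stat("laid")
    arm.move_gripper(.054); arm.move_straight(P(g,.08))
def push(ly,x0=-.1075,x1=-.0105,F=15):
    arm.move_gripper(0); arm.goto(P(J(x0,ly),.06),down(JY+PI2)); arm.move_straight(P(J(x0,ly),.020),v=.08)
    h=arm.move_straight(P(J(x1,ly),.020),v=.04,force_limit=F); o=sensors.observe()
    d=o["tool_pos"][:2]-JC; print("stopped",h,"jig x",round(float(d@[np.cos(JY),np.sin(JY)]),4)); stat("pushed")
E
python3 - <<'E'
from h import *
a=blanks("scene"); b=blanks("side"); print(a,b)
B=[x for x in a if x[0]>.5]
if B:
    x,y,f,_=B[0]; f=(f+PI2)%np.pi-PI2
    pick((x,y),f)
    if abs(sensors.observe()["gripper_width"]-.04)<.003:
        lay(-.062); push(-.062)
        arm.move_straight(P(J(-.04,-.062),.020)); arm.move_straight(P(J(-.04,-.062),.15))
        arm.goto((.5,.0,.36),down(.105)); snap("l1"); stat()
E
```

```text
[(np.float64(0.4411), np.float64(-0.3355), 0.73, [211.0, 257.0]), (np.float64(0.61), np.float64(-0.1561), -0.062, [281.0, 290.0])] [(np.float64(0.6073), np.float64(-0.1576), -0.049, [369.0, 293.0]), (np.float64(0.4367), np.float64(-0.3376), 0.735, [324.0, 354.0]), (np.float64(0.564), np.float64(-0.3499), 0.652, [370.0, 348.0])]
grip t 26.5 pos [ 0.5951 -0.1553  0.0042] F [-1.   0.1  2.7] w 0.0398
up t 27.6 pos [ 0.5944 -0.1554  0.1191] F [-0.5 -1.3 -5. ] w 0.0397
False
laid t 29.9 pos [0.4955 0.0484 0.0199] F [-1.2 -0.2 -5.6] w 0.0395
stopped True jig x -0.0159
pushed t 35.0 pos [0.534  0.0522 0.0195] F [ 0.2 -0.3  0.6] w 0.0003
 t 37.4 pos [ 4.995e-01 -3.000e-04  3.583e-01] F [ 0.7 -0.2 -0.2] w 0.001
```

View pics/l1.png

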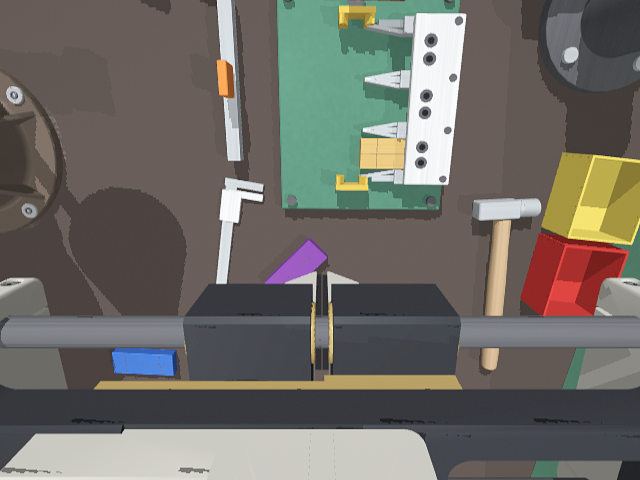

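The first blank is in lane 1 at (382,153), with its rear edge at about the rail noses. Next is blank A to lane 2, and then I'll re-press both harder.

```bash
python3 - <<'E'
from h import *
a=[x for x in blanks("scene") if x[1]<-.1]; print(a,blanks("side"))
x,y,f,_=a[0]; f=(f+PI2)%np.pi-PI2
if f>.3: f-=np.pi
pick((x,y),f)
if abs(sensors.observe()["gripper_width"]-.04)<.003:
    lay(0); push(0); push(0,x0=-.04,x1=-.004,F=30)
    arm.move_straight(P(J(-.04,0),.020)); arm.move_straight(P(J(-.04,0),.06))
    push(-.062,x0=-.04,x1=-.004,F=30)
    arm.move_straight(P(J(-.04,-.062),.020)); arm.move_straight(P(J(-.04,-.062),.15))
    arm.goto((.5,.0,.36),down(.105)); snap("l2"); stat()
    print(blanks("scene"))
i=cv2.imread("pics/l2.png")[0:230,200:500]; cv2.imwrite("pics/l2c.png",cv2.resize(i,None,fx=2.6,fy=2.6,interpolation=cv2.INTER_CUBIC))
E
```

```text
[(np.float64(0.4404), np.float64(-0.3361), 0.724, [211.0, 257.0])] [(np.float64(0.4385), np.float64(-0.3358), 0.736, [324.0, 354.0]), (np.float64(0.5616), np.float64(-0.3515), 0.72, [370.0, 348.0])]
grip t 42.0 pos [ 0.4516 -0.3261  0.0042] F [-1.6  2.   3.8] w 0.0396
up t 43.2 pos [ 0.451  -0.326   0.1192] F [-0.4 -0.3 -4.9] w 0.0395
False
laid t 46.2 pos [0.489  0.1101 0.0199] F [ 0.1 -0.5 -3.8] w 0.0397
stopped True jig x -0.0158
pushed t 51.3 pos [0.5277 0.1139 0.0195] F [-0.   0.3 -0.6] w 0.0004
stopped True jig x -0.0157
pushed t 53.2 pos [0.5278 0.1139 0.0192] F [ 0.1  0.1 -0.1] w 0.0004
stopped True jig x -0.0159
pushed t 55.8 pos [0.534  0.0522 0.0191] F [-0.1  0.6  0. ] w 0.0002
 t 58.2 pos [ 4.995e-01 -3.000e-04  3.584e-01] F [ 0.3 -0.6  0.4] w 0.0002
[]
```

View pics/l2c.png

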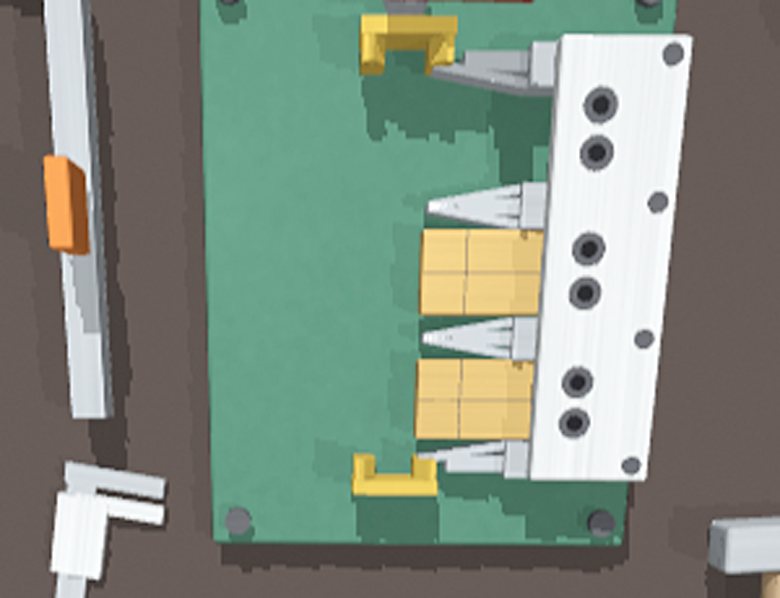

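Both blanks are home, with equal stop readings of -15.8 and -15.9 mm. They stand about 2 mm proud of the noses. Now for the keeper.

```bash
python3 - <<'E'
from h import *
k=np.load("/tmp/kgrip.npy")
c=dict(np.load("/tmp/l2.npz")); m=[b for b in blobs(cv2.inRange(hsv(c),(6,150,120),(17,255,255))>0,60)]
for a,ce,_ in m:
    v,u=np.nonzero(a); r=rect(rays(c,np.c_[u,v],np.full(len(u),.058))[:,:2]); print(ce.round(),r)
arm.move_gripper(.05); arm.goto([.365,.125,.14],down(JY))
if not arm.move_straight([.365,.125,.0325],v=.08,force_limit=8):
    arm.move_gripper(0); stat("grip"); arm.move_straight([.365,.125,.13],v=.08); stat("up")
    if sensors.observe()["gripper_width"]>.009:
        arm.goto([k[0],k[1],.13],down(JY)); arm.move_straight([k[0],k[1],.078],v=.05)
        print(arm.move_straight([k[0],k[1],.0465],v=.03,force_limit=10)); stat("down")
        snap("kd","scene")
E
```

```text
[225.  79.] (array([0.36934076, 0.1236571 ]), 40.953086853027344, 18.422815322875977, np.float64(-1.4681395394793963))
grip t 62.5 pos [0.3651 0.125  0.0325] F [-0.  -0.4  0.4] w 0.0115
up t 63.8 pos [0.3647 0.1249 0.1296] F [-0.2  0.2 -6. ] w 0.0119
True
down t 66.7 pos [0.5276 0.1139 0.0476] F [-1.  -0.5  6.4] w 0.0117
```

It contacted at z=0.0476, which is the expected seated height of 0.0475. I'll release it and close the latch.

```bash
python3 - <<'E'
from h import *
arm.move_gripper(.04); arm.move_straight(P(J(-.01575,0),.15)); 
arm.goto((.5,.06,.36),down(.105)); c=snap("seated"); b=measure(c); print(b["tab"],b["jig"]); p=cloud(c)
# bar top heights by depth at jig points
K=c["mtx"];T=np.linalg.inv(c["pose"])
for y in(-.085,-.05,.05,.085):
    q=T@np.r_[J(-.01575,y),.041,1]; u,v=(K[:2,:2]@(q[:2]/q[2])+K[:2,2]).round().astype(int); print(y,p[v-1:v+2,u-1:u+2,2].mean().round(4))
i=cv2.imread("pics/seated.png")[0:270,230:500]; cv2.imwrite("pics/seatedc.png",cv2.resize(i,None,fx=2.2,fy=2.2,interpolation=cv2.INTER_CUBIC)); stat()
E
```

```text
[(array([348., 153.]), array([0.52666858, 0.11403725]), 37.13254928588867, 12.71457290649414, np.float64(-1.479201586600664))] (array([0.54366113, 0.11514833]), 282.18634033203125, 228.0765838623047, np.float64(-1.4702457503617559))
-0.085 0.0402
-0.05 0.0397
0.05 0.0398
0.085 0.0407
 t 69.2 pos [0.4996 0.0596 0.358 ] F [-0.4 -0.2  0.9] w 0.0404
```

View pics/seatedc.png

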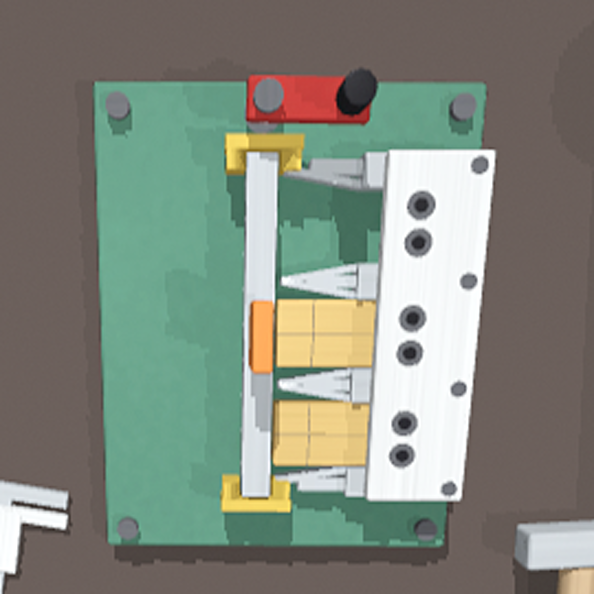

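The keeper is seated flat, with its top at 40–41 mm all along the bar. Its tab is where it started. Closing the latch now.

```bash
python3 - <<'E'
from h import *
y0=down(JY+1.57); arm.goto(P(knob(1.58),.14),y0)
hit=arm.move_straight(P(knob(1.58),.059),v=.08,force_limit=8); stat(hit)
if not hit:
    arm.move_gripper(.025); stat("cage"); swing(np.linspace(1.58,.06,9)); stat("swung")
    print("stop",arm.move_straight(P(knob(-.15),.059),v=.03,ori=down(JY),force_limit=8)); stat()
    o=sensors.observe()["tool_pos"][:2]
    arm.move_gripper(.045); arm.move_straight(P(o,.16))
    arm.goto((.5,.06,.36),down(.105)); snap("closed"); print(measure(dict(np.load("/tmp/closed.npz")))["red"])
    arm.goto((.35,-.35,.35),down(0)); snap("sceneF","scene"); stat()
a=cv2.imread("pics/closed.png")[0:270,230:500]; b=cv2.imread("pics/sceneF.png")[150:390,140:490]
cv2.imwrite("pics/fin.png",np.hstack([cv2.resize(a,(400,400)),cv2.resize(b,(400,400))]))
E
```

```text
False t 71.5 pos [0.5598 0.2437 0.0596] F [-0.9  0.2 -0.2] w 0.04
cage t 72.0 pos [0.5596 0.2433 0.059 ] F [-0.1  0.4 -0.5] w 0.0248
swung t 74.9 pos [0.5223 0.1939 0.059 ] F [0.6 0.1 0.6] w 0.0252
stop True
 t 75.2 pos [0.5167 0.1933 0.059 ] F [3.2 0.3 1.6] w 0.0248
[(array([348.,  69.]), array([0.51788586, 0.21477205]), 64.79023742675781, 21.332027435302734, np.float64(-1.4727095988113779))]
 t 79.3 pos [ 0.3511 -0.3488  0.3502] F [ 0.4  0.4 -0.7] w 0.0451
```

View pics/fin.png

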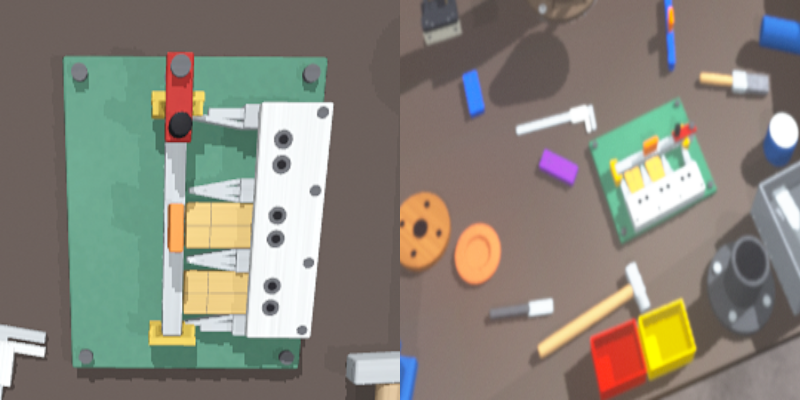

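```bash
python3 - <<'E'
from rig import ticket
ticket.close_job()
E
```

```text
the job is handed in; nothing more can be done
```

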